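Gauge two bushings and hold the good one against the sprung stop

TASK

One of the two brass bushing blocks has the right bore: it slides fully down over the gauge pin until it sits on the pin's foot, the other one jams on the tip. Prove the right one on the pin and put the wrong one in the steel dish; then hold the right one low on the bed of the grey fixture, between the yellow lines and flat against the black pad, and push it gently straight into the pad until the pointer is in the green (about 8 newtons). Keep that push steady so that a colleague can fasten it: the job ends with you still gripping and pressing it, after a few seconds in the green, and the beaker, can and cup standing about stay where they are.

Things in the scene. Friction and masses are not known exactly. Their poses are not given: they have to be found in the camera images.
- bushing_a: brass block 44 (x) x 30 (y) x 46 (z) mm with an upright round bore through its middle, standing on the bench; origin at the centre of its underside. Grip it across the 30 mm. Loose, about 0.14 kg. It and bushing_b are alike outside: one has a 19 mm bore (slides over the 16 mm pin), the other a 13 mm bore (does not)
- bushing_b: the other brass block, same outside size, origin and axes as bushing_a
- pin_foot (a point): centre of the gauge pin where it leaves its foot. Pin: 16 mm diameter, upright, rises 36 mm above this point, its last 5 mm taper to 9 mm. Foot: dark steel block 56 x 56 mm, 12 mm high, fixed; this point is on its top face
- dish: oval steel dish for rejects, 74 (x) x 172 (y) x 28 (z) mm, open at the top, thin walls, floor about 4 mm up, fixed; origin at the centre of its underside
- seat (a point): point on top of the grey fixture's bed (12 mm thick, fixed; reaches 54 mm behind this point, 112 mm ahead, 43 mm to each side). A bushing with its underside centre here and its 44 mm side along this frame's x just touches the pad at rest. +x points into the pad (pushing direction), level; z up. Yellow lines along x, 19 mm to each side
- pad (a joint): travel (m) of the sprung black pad along the seat's +x: 0 at rest, hard end 0.026. Face 26 mm wide, 4 to 42 mm over the bed, 22 mm ahead of the seat point at rest. Spring 600 N/m from 0; pointer in the green from 0.009 to 0.019 (5.4 to 11.4 N), white below, red above. Behind it, from 60 mm ahead of the seat, a housing 60 mm wide, 42 mm over the bed; pointer arm 48 mm over the bed
- beaker: small clear beaker, 51 mm across, 60 mm high, loose bystander; origin under its centre
- can: black objective can, 36 mm across, 60 mm high, loose bystander; origin under its centre
- sample_cup: sample cup with red lid, 66 mm across and high, loose bystander; origin under its centre
Things that resemble listed ones, but are neither listed nor needed, are in the scene too. What is shaped like the bushing_a but blue is not meant.

How it is judged (in metres and radians):
On the way, in this order (a step that is already met when the one before it is completed fails the run):
1. the bushing with the right bore (bushing_a) sits fully down on the gauge pin (z of bushing_a in the frame of pin_foot between -0.004 and 0.005 m and horizontal distance between bushing_a and pin_foot below 0.005 m and angle between bushing_a's own z axis and vertical below 0.15 rad), for 0.1 s.
2. it is pressed into the pad with the pointer in the green for two seconds (value of joint pad between 0.008 and 0.02 m and contact force between bushing_a and pad between 3.5 and 15 N), for 2 s.
At the end, for the whole second after the job is handed in: right bushing held against the pad: pad travel 8-20 mm, force 3.5-15 N, underside at most 14 mm over the bed, within 10 mm of the lane middle, square within 0.16 rad, upright within 0.15 rad, still; wrong bushing at rest in the dish (all of step 2 and contact force between the fingers and bushing_a above 2 N and y of bushing_a in the frame of seat between -0.01 and 0.01 m and z of bushing_a in the frame of seat between -0.004 and 0.014 m and angle between the x axis of bushing_a and the x axis of seat, either way round below 0.16 rad and angle between bushing_a's own z axis and vertical below 0.15 rad and linear speed of each of bushing_a, bushing_b below 0.02 m/s and x of bushing_b in the frame of dish between -0.037 and 0.037 m and y of bushing_b in the frame of dish between -0.085 and 0.085 m and height (world z) of bushing_b below 0.035 m); the arm keeps its last pose, push and grip.
It fails at once if the pad is rammed with more than 25 N (contact force between anything else and pad above 25 N).
It fails at once if a bystander is displaced by more than 30 mm or tipped (distance of any of beaker, can, sample_cup from where it was at the start of the episode above 0.03 m or angle between any of beaker, can, sample_cup's own z axis and vertical above 0.6 rad).
It also fails if it takes over 61 s, if anything falls off the work surface, if the arm or the gripper's body presses on something with over 40 N, if the wrist force passes 120 N, or if a joint passes its speed limit or range.

ROBOT

A 6-joint arm with a two-finger parallel gripper is mounted at the origin on the work surface; the furniture and walls round the work are solid. World frame = base frame: x ahead of the robot, y to its left, z up, the work surface at z = 0. Lengths are in mm, angles in rad, forces in N, time in s.
With the tool pointing down it reaches from about 375 to 900 mm from the base axis. Payload 3.1 kg.
Tool frame: the origin (TCP) lies midway between the tips of the shut fingers; the grasp point (between the pads) lies 19 mm behind it; z points along the fingers, y is the line along which they close (so a half turn about z gives the same grasp; the last joint's range is limited). The gripper opens to 85 mm and grips with 20 to 120 N. Pads are 22 mm wide; open, the fingers measure 114 mm over their backs; the gripper's body (76 mm by 85 mm) begins 54 mm behind the grasp point. The pads swing forward as they close: fully open they stand 13 mm farther back than shut.
Start: joints at [1.141, 0.527, 1.433, -0, 1.181, -0.178], TCP at [155.677, 605.278, 231.31] pointing down, gripper open.
Joint ranges: [-3.08, 3.08], [-0.75, 2.2], [0.22, 2.44], [-1.43, 4.57], [0, 2.65], [-2.85, 2.85]. Speed limits (rad/s): [2.79, 2.79, 3.14, 3.14, 3.14, 3.14].

INTERFACE

Orientations are given as a rotation vector (axis times angle).
In Python, from plant import * gives the robot as it stands.
- The arm moves only by the tool play_rows, never from a script. Its argument "increments" is a list of rows, each a list of 5 numbers: the shift along the world's x, y, z in mm, then the turn about the world's z in rad, then the finger opening in mm, from 0 to 85.4. A call has 1 to 10 rows; each row shifts and turns the commanded pose from where the row before left it; what a row does not reach is not made up. A row lasts 1/12 s, in which the tool goes at most 41.7 mm and 7.16 degrees, less where a joint would pass 70% of its speed; a pose out of reach is approached as far as the arm can. A call is refused whole if a number of a shift passes 41.7 or a number of a turn 0.125, either way. A call with a gripper value outside its range is refused whole. The fingers move at their own pace and stop on an object; the grip force is fixed at half the most. Time passes only in rows, so rows that do not move let the fingers close. It gives the time, the measured TCP pose, the force, the opening and the grip force at its end, in the units of the state.
- get_state(): the state, without advancing time (a new reading comes with each control period).
- get_image(name): name is "scene" or "top" or "wrist"; returns a dict with "color" (480x640x3 uint8, blue, green, red), "mtx" (3x3 intrinsics, pixels), "T" (4x4, takes a point from camera to world coordinates). Camera axes: x right, y down, z forward; pixel columns grow to the right and rows downward; lengths in mm; the calibration is good to about 2 mm. A picture is of the moment at which its call begins. There is no depth.
- sign_off(): hands the job in; it is judged then, once.
Trained networks look in the newest picture that a camera, given by its name, has taken for a name from the list of things; names that differ only in an ending like _2 or _b are one class to them, and where a whole thing is asked for, a point or a joint stands for the part that bears it (a point fixed in the world has none). Each returns a list of dicts, best first, with "p" (0 to 1); they miss things now and then, are a little off and sometimes report something else, mostly with a low value. They report only what shows in the picture. A call takes as long as a camera call. They do not tell look-alikes from the thing itself.
- recognise(name, camera): "position" ([column, row] in pixels, amid what is visible of it).
- trace(name, camera): "region" (480x640 bool, what is visible of it) and "position" ([column, row] in pixels, amid what is visible of it).
- mark_of(name, camera): "position" ([column, row] in pixels: a listed point, or the origin of a listed thing).
The state is a dict: "time_s": time; "joints": joint angles; "joint_vel": joint speeds; "tau": joint torques, N m; "tcp_pos": TCP position; "tool_rot": TCP orientation; "wrist_force": force on the tool from outside, world axes, zero at the start; "ft_torque": the same for the moment, N m; "opening": finger opening in mm; "finger_force": force on a finger pad.
Only numpy, scipy, OpenCV 4.12 (cv2) and the standard library are available. Lean on these libraries where they do the work, as an engineer would, in place of code of your own. Each camera call takes 0.05 s, during which the arm holds its last target. There are 200 camera calls.

## Working session

There is one attempt and no reset: what is moved stays moved. The work goes in short steps, Python scripts to look and compute and a tool call to move; the robot and the scene stay as the last step left them, time stands still between calls to the robot, and variables do not carry over. Pictures are saved under pics/ and viewed, at most 10 in all, crops included, and the job is handed in when it is done.

Besides the shell and the picture viewer there is one more tool, called after "Call:" as a command line: name --pt "numbers of a row" for each row, then --argument value for the rest. play_rows: Moves the arm, as the interface text tells. Its arguments: {"type":"object","properties":{"increments":{"type":"array","items":{"type":"array","items":{"type":"number"}}}},"required":["increments"]}

```bash
mkdir -p pics; cat > h.py <<'E'
from plant import *
import numpy as np, cv2
def ray(im,p,z):
    K=np.array(im["mtx"]);T=np.array(im["T"])
    d=T[:3,:3]@np.linalg.solve(K,[p[0],p[1],1.]);o=T[:3,3]
    return o+d*(z-o[2])/d[2]
def proj(im,P):
    K=np.array(im["mtx"]);T=np.array(im["T"])
    c=T[:3,:3].T@(np.array(P,float)-T[:3,3]);q=K@c
    return q[:2]/q[2]
E
python3 - <<'E'
from h import *
for c in ["top","scene"]:
    im=get_image(c);cv2.imwrite(f"pics/{c}0.png",im["color"])
    print(c,np.array(im["T"])[:3,3].round())
    for n,z in [("bushing_a",0),("pin_foot",12),("dish",0),("seat",12),("beaker",0),("can",0),("sample_cup",0)]:
        for r in mark_of(n,c)[:5]:
            print(n,round(r["p"],2),np.round(r["position"]),ray(im,r["position"],z).round(1)[:2])
s=get_state();print(s["time_s"],s["tool_rot"],s["opening"])
E
```

```text
top [ 306.  -26. 1061.]
bushing_a 0.84 [218. 248.] [410.6 224.6]
bushing_a 0.82 [211. 292.] [309.4 238.4]
bushing_a 0.76 [256. 260.] [382.8 134.6]
bushing_a 0.73 [172. 311.] [264.2 327. ]
bushing_a 0.59 [266. 224.] [469.  112.7]
pin_foot 0.74 [217. 210.] [500.5 228.5]
pin_foot 0.64 [310. 238.] [435.9   8.7]
dish 0.82 [167. 246.] [413.9 345.3]
dish 0.7 [306. 186.] [562.2  20. ]
dish 0.62 [310. 240.] [431.7   9.1]
dish 0.38 [219. 249.] [408.9 222.7]
seat 0.62 [377. 201.] [ 522.2 -146.7]
beaker 0.6 [306. 186.] [562.4  20. ]
can 0.82 [216. 208.] [506.4 232.5]
sample_cup 0.82 [484. 182.] [ 572.9 -400. ]
scene [  -61. -1021.  1286.]
bushing_a 0.81 [306. 231.] [460.1 111.3]
bushing_a 0.81 [278. 232.] [382.2 142.6]
bushing_a 0.67 [273. 211.] [404.6 228.4]
bushing_a 0.6 [239. 222.] [294.7 229.7]
bushing_a 0.51 [218. 206.] [260.1 326.5]
pin_foot 0.74 [315. 253.] [441.2  10.6]
dish 0.57 [262. 184.] [420.6 357.6]
dish 0.16 [313. 255.] [437.3  16.3]
seat 0.6 [366. 286.] [ 515.1 -158.2]
beaker 0.61 [350. 244.] [553.8   6.5]
can 0.71 [304. 202.] [506.  224.4]
can 0.59 [431. 347.] [ 570.3 -392.5]
sample_cup 0.86 [431. 350.] [ 567.6 -399. ]
0.8 [-3.94379924e-01 -3.11672987e+00  1.55756371e-05] 85.3415296767341
```

```bash
python3 - <<'E'
import cv2
a=cv2.imread("pics/top0.png")[150:350,130:400];cv2.imwrite("pics/top_crop.png",cv2.resize(a,(800,593),interpolation=cv2.INTER_CUBIC))
a=cv2.imread("pics/scene0.png")[160:380,190:480];cv2.imwrite("pics/scene_crop.png",cv2.resize(a,(783,594),interpolation=cv2.INTER_CUBIC))
E
```

```text
(no output)
```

View pics/top_crop.png

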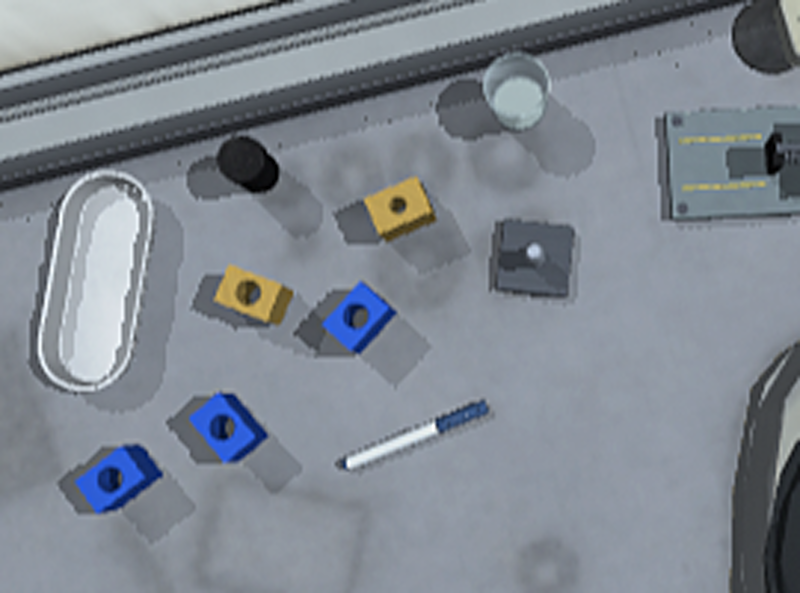

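View pics/scene_crop.png

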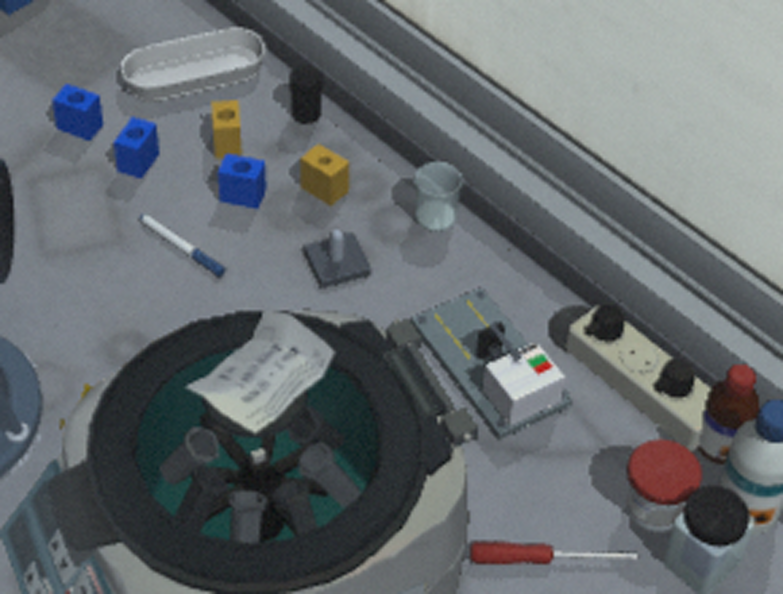

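The top view shows two brass blocks: (215,249) with the wide bore and (264,220) with the narrow bore. The three blue look-alikes sit at about (250,257), (206,294) and (168,311). The pin is at (310,235), the dish at (162,245), the can at (213,205) and the beaker at (304,181). The fixture is at about (385,205), with its pad facing left in the picture. Next I'll fit accurate poses.

```bash
cat > fit.py <<'E'
from h import *
from scipy.optimize import minimize
def boxpts(x,y,yaw,L,W,z0,z1):
    c,s=np.cos(yaw),np.sin(yaw)
    return np.array([[x+c*a*L/2-s*b*W/2,y+s*a*L/2+c*b*W/2,z] for a in(-1,1) for b in(-1,1) for z in(z0,z1)])
def sil(im,P,up=4):
    h=cv2.convexHull(np.array([proj(im,p) for p in P],np.float32))
    m=np.zeros((480,640),np.uint8)
    cv2.fillConvexPoly(m,np.round(h*256).astype(np.int32),255,cv2.LINE_AA,8)
    return m.astype(float)/255
def fit(views,x,y,L,W,z0,z1):
    best=None
    for yaw in np.arange(0,3.14,0.26):
        f=lambda q:sum(np.abs(sil(im,boxpts(q[0],q[1],q[2]/50,L,W,z0,z1))-m).sum()/m.sum() for im,m in views)
        r=minimize(f,[x,y,yaw*50],method="Nelder-Mead",options=dict(initial_simplex=np.array([[x,y,yaw*50],[x+8,y,yaw*50],[x,y+8,yaw*50],[x,y,yaw*50+8]]),maxiter=120))
        if best is None or r.fun<best.fun: best=r
    return best.x[0],best.x[1],best.x[2]/50,best.fun
E
python3 - <<'E'
from fit import *
ims={c:get_image(c) for c in("top","scene")}
msk={}
for c,im in ims.items():
    hsv=cv2.cvtColor(im["color"],cv2.COLOR_BGR2HSV)
    msk[c]=cv2.inRange(hsv,(12,110,60),(32,255,255))
def near(c,x,y,r=60):
    im=ims[c];p=proj(im,[x,y,23]);k=np.zeros((480,640),np.uint8)
    cv2.circle(k,tuple(int(v) for v in p),22,1,-1)
    m=(msk[c]>0)&(k>0)
    m=cv2.morphologyEx(m.astype(np.uint8),cv2.MORPH_CLOSE,np.ones((7,7)));return m.astype(float)
for n,x,y in(("big",405,226),("small",465,112)):
    for sel in(("top",),("scene",),("top","scene")):
        v=[(ims[c],near(c,x,y)) for c in sel];print(n,sel,np.round(fit(v,x,y,44,30,0,46),3),[m.sum() for _,m in v])
im=ims["top"]
# fixture yellow lines
ys,xs=np.nonzero(msk["top"][185:235,340:420]);print(len(xs))
n,l,st,ce=cv2.connectedComponentsWithStats(msk["top"]);
for i in range(1,n):
    if st[i,4]>5:
        ps=np.argwhere(l==i)[:,::-1];w=np.array([ray(im,p,12)[:2] for p in ps])
        u=np.linalg.svd(w-w.mean(0))[2][0];print(st[i],w.mean(0).round(1),np.arctan2(u[1],u[0]).round(3))
for c in("top","scene"):
  for n in("pin_foot","dish"):
    r=trace(n,c)
    for q in r[:3]:
        m=q["region"].astype(np.uint8);b=cv2.minAreaRect(np.argwhere(m)[:,::-1].astype(np.float32));print(c,n,round(q["p"],2),m.sum(),np.round(q["position"]),[ray(ims[c],p,12 if n!="dish" else 28)[:2].round() .tolist() for p in cv2.boxPoints(b)])
a=ims["top"]["color"];cv2.imwrite("pics/topf.png",cv2.resize(a[120:480,200:640],(733,600)))
E
```

```text
big ('top',) [4.05021e+02 2.24774e+02 1.20700e+00 2.37000e-01] [np.float64(299.0)]
big ('scene',) [4.04687e+02 2.24307e+02 1.21800e+00 3.59000e-01] [np.float64(187.0)]
big ('top', 'scene') [405.108 224.38    1.218   0.6  ] [np.float64(299.0), np.float64(187.0)]
small ('top',) [4.74760e+02 1.12837e+02 2.13100e+00 2.33000e-01] [np.float64(306.0)]
small ('scene',) [4.73103e+02 1.10022e+02 1.63300e+00 1.99000e-01] [np.float64(284.0)]
small ('top', 'scene') [473.976 112.135   2.063   0.475] [np.float64(306.0), np.float64(284.0)]
1
[253 210  24  21 289] [476.5 115.1] 1.897
[203 240  26  19 276] [407.2 228.5] -1.921
top pin_foot 0.98 562 [311. 238.] [[412.0, 39.0], [468.0, 34.0], [463.0, -22.0], [407.0, -17.0]]
top dish 0.61 2249 [163. 245.] [[336.0, 395.0], [507.0, 377.0], [494.0, 298.0], [325.0, 319.0]]
scene pin_foot 0.66 380 [314. 255.] [[408.0, 36.0], [473.0, 42.0], [462.0, -32.0], [399.0, -38.0]]
scene dish 0.91 1041 [262. 181.] [[339.0, 392.0], [509.0, 373.0], [481.0, 272.0], [318.0, 292.0]]
```

View pics/topf.png

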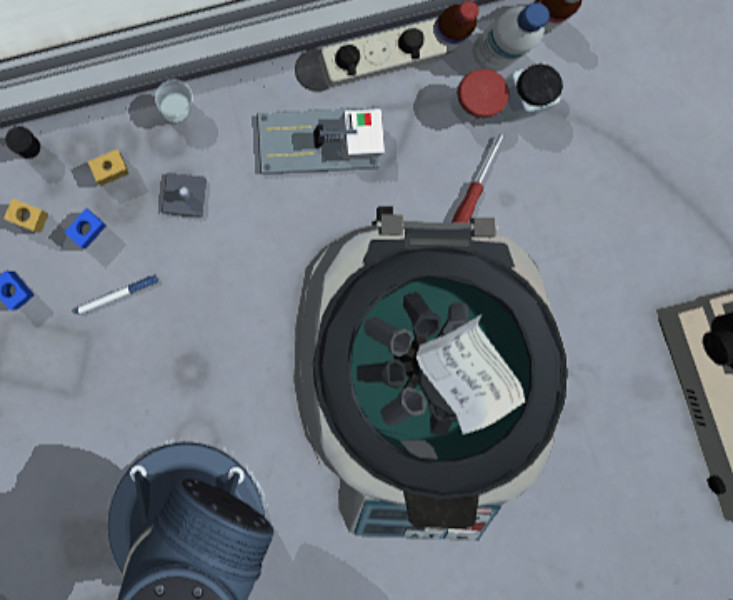

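The fuller top view shows the fixture at crop (320,142), with its lane running along image x and the pad to the right. The centrifuge is well below it, and the sample cup has the red lid at (484,92). I'll get the wrist camera offset and tool yaw before moving in for a closer look.

```bash
python3 - <<'E'
from h import *
from scipy.spatial.transform import Rotation as R
s=get_state();r=R.from_rotvec(s["tool_rot"]).as_matrix();print(r.round(2),s["joints"])
im=get_image("wrist");T=np.array(im["T"]);print(T[:3,3],np.array(s["tcp_pos"]),(r.T@(T[:3,3]-s["tcp_pos"])).round(1),(r.T@T[:3,:3]).round(2),im["mtx"])
E
```

```text
[[-0.97  0.25  0.  ]
 [ 0.25  0.97  0.  ]
 [-0.    0.   -1.  ]] [ 1.14050242e+00  5.27489748e-01  1.43267334e+00  7.75349121e-06
  1.18138224e+00 -1.78511151e-01]
[ 85.63319627 623.30768024 374.42600222] [155.68200564 605.29776826 231.32520826] [  72.3   -0.  -143.1] [[ 0.   -0.96 -0.28]
 [ 1.    0.    0.  ]
 [-0.   -0.28  0.96]] [[395.54173212   0.         320.25162007]
 [  0.         395.54173212 234.1805878 ]
 [  0.           0.           1.        ]]
```

Call:
play_rows --pt "15 -23 3 -0.1 85" --pt "15 -23 3 -0.1 85" --pt "15 -23 3 -0.1 85" --pt "15 -23 3 -0.1 85" --pt "15 -23 3 -0.1 85" --pt "15 -23 3 -0.1 85" --pt "15 -23 3 -0.1 85" --pt "15 -23 3 -0.1 85" --pt "15 -23 3 -0.1 85" --pt "15 -23 3 -0.1 70"

```text
time_s: 1.98
tcp_pos: [306.3, 374.2, 261.7]
tool_rot: [1.846, 2.542, 0.001]
wrist_force: [-0.0, 0.0, 0.5]
opening: 75.2
finger_force: 0.0
```

Call:
play_rows --pt "13 -23 2 0 60" --pt "13 -23 2 0 60" --pt "13 -23 2 0 60" --pt "13 -23 2 0 60" --pt "13 -23 2 0 60" --pt "13 -23 2 0 60" --pt "13 -23 2 0 60" --pt "13 -23 2 0 60" --pt "0 0 0 0 60" --pt "0 0 0 0 60"

```text
time_s: 2.82
tcp_pos: [410.4, 190.4, 277.5]
tool_rot: [1.844, 2.543, 0.001]
wrist_force: [-0.8, -0.7, -0.6]
opening: 59.6
finger_force: 0.0
```

```bash
python3 - <<'E'
from h import *
s=get_state();print(s["time_s"],s["tcp_pos"])
im=get_image("wrist");cv2.imwrite("pics/w1.png",im["color"])
for n,z in [("bushing_a",0),("pin_foot",12),("dish",0)]:
    for r in mark_of(n,"wrist")[:5]: print(n,round(r["p"],2),np.round(r["position"]),ray(im,r["position"],z).round(1)[:2])
E
```

```text
2.8167 [410.39193148 190.44938437 277.52802778]
bushing_a 0.97 [217.   8.] [263.9 323.4]
bushing_a 0.85 [285. 223.] [385.8 142. ]
bushing_a 0.76 [352. 268.] [473.6 114.9]
bushing_a 0.69 [237. 109.] [304.9 241.3]
bushing_a 0.65 [327. 154.] [406.2 226.3]
pin_foot 0.85 [292. 340.] [434.7  11.5]
dish 0.88 [377.  33.] [415.5 350.3]
```

View pics/w1.png

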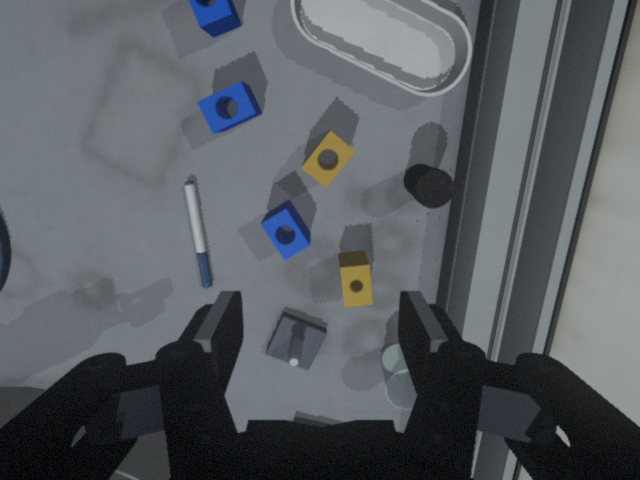

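The wrist view confirms it. The brass block at (328,158) has the wide bore (bushing A, right) and the one at (356,280) has the narrow bore (B, wrong). The blue ones at (228,108), (286,231) and (215,10) are ignored, and the pin is at (295,345).

```bash
cat >> fit.py <<'E'
def brass(im,x,y,r=45,z=23):
    hsv=cv2.cvtColor(im["color"],cv2.COLOR_BGR2HSV)
    m=cv2.inRange(hsv,(12,90,40),(34,255,255))
    k=np.zeros((480,640),np.uint8);cv2.circle(k,tuple(int(v) for v in proj(im,[x,y,z])),r,255,-1)
    m=cv2.morphologyEx(m&k,cv2.MORPH_CLOSE,np.ones((5,5)))
    cs,_=cv2.findContours(m,cv2.RETR_EXTERNAL,cv2.CHAIN_APPROX_NONE);c=max(cs,key=cv2.contourArea)
    o=np.zeros_like(m);cv2.drawContours(o,[c],-1,1,-1);return o.astype(float)
E
python3 - <<'E'
from fit import *
im=get_image("wrist")
for n,x,y in(("A",406,225),("B",474,113)):
    m=brass(im,x,y);print(n,m.sum(),np.round(fit([(im,m)],x,y,44,30,0,46),3))
t=trace("pin_foot","wrist")[0];m=t["region"].astype(float);print("foot",m.sum(),np.round(fit([(im,m)],437,10,56,56,0,12),3))
E
```

```text
A 1553.0 [4.05829e+02 2.25977e+02 1.19200e+00 1.10000e-01]
B 1530.0 [4.74606e+02 1.12591e+02 2.02400e+00 1.11000e-01]
foot 2241.0 [4.39629e+02 7.56000e+00 1.46900e+00 7.80000e-02]
```

Call:
play_rows --pt "16 -19.4 -20 0.045 60" --pt "16 -19.4 -20 0.045 60" --pt "16 -19.4 -20 0.045 60" --pt "16.2 -19.6 -20 0 60" --pt "0 0 -35 0 60" --pt "0 0 -35 0 60" --pt "0 0 -35 0 60" --pt "0 0 -35 0 60" --pt "0 0 -25 0 60" --pt "0 0 -20.5 0 60"

```text
time_s: 3.95
tcp_pos: [472.9, 114.2, 9.5]
tool_rot: [-1.662, -2.664, 0.002]
wrist_force: [-0.1, 0.1, -0.0]
opening: 59.7
finger_force: 0.0
```

Call:
play_rows --pt "0 0 0 0 60" --pt "0 0 0 0 20" --pt "0 0 0 0 20" --pt "0 0 0 0 20" --pt "0 0 0 0 20" --pt "0 0 0 0 20" --pt "0 0 0 0 20"

```text
time_s: 4.53
tcp_pos: [474.9, 113.6, 13.2]
tool_rot: [1.663, 2.662, 0.003]
wrist_force: [-0.0, 0.6, 7.0]
opening: 29.3
finger_force: 59.6
```

Call:
play_rows --pt "0 0 15 0 20" --pt "0 0 30 0 20" --pt "0 0 35 0 20" --pt "-4 20 15 -0.08 20" --pt "-9 33 0 -0.08 20" --pt "-9 33 0 -0.08 20" --pt "-9 33 0 -0.08 20" --pt "-9 33 0 -0.08 20" --pt "-9 33 0 -0.08 20" --pt "-7 33 0 -0.09 20"

```text
time_s: 5.37
tcp_pos: [416.5, 332.7, 107.2]
tool_rot: [-2.351, -2.084, 0.001]
wrist_force: [-0.1, -0.0, -1.2]
opening: 29.1
finger_force: 59.0
```

Call:
play_rows --pt "-4 16 0 0 20" --pt "0 0 0 0 20" --pt "0 0 0 0 20"

```text
time_s: 5.62
tcp_pos: [413.2, 348.0, 107.0]
tool_rot: [2.343, 2.092, -0.0]
wrist_force: [-0.6, -0.1, -1.7]
opening: 29.4
finger_force: 59.0
```

```bash
python3 - <<'E'
from h import *
im=get_image("wrist");cv2.imwrite("pics/w2.png",im["color"]);print(get_state()["tcp_pos"])
t=get_image("top");
for c,i in(("wrist",im),("top",t)):
    for r in trace("dish",c)[:2]:
        m=r["region"];print(c,r["p"],m.sum());
        if c=="top":
            hsv=0;e=cv2.fitEllipse(max(cv2.findContours(m.astype(np.uint8),0,1)[0],key=cv2.contourArea));print(e, ray(i,e[0],14))
E
```

```text
[413.37996551 347.08233243 106.86469919]
wrist 0.97 27097
top 0.6 1892
((162.58944702148438, 245.95721435546875), (34.30319595336914, 80.35096740722656), 10.135581016540527) [413.69151737 351.56848169  14.        ]
```

View pics/w2.png

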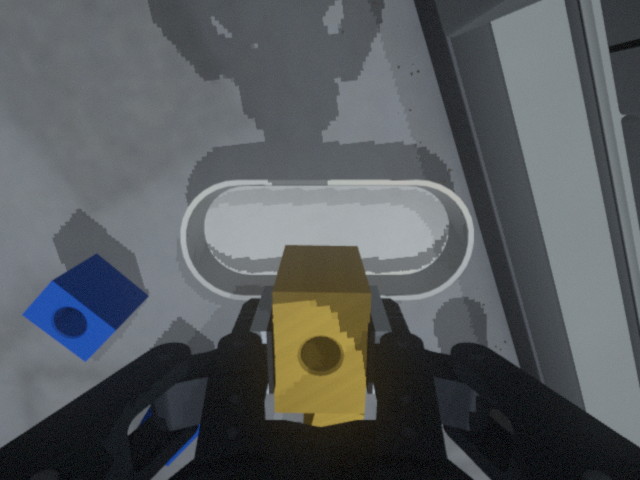

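The wrist view shows B held upright and square over the dish, whose rim spans (181–473, 180–300). I'll compute the rim centre from that.

```bash
python3 - <<'E'
from h import *
im=get_image("wrist")
for p in((327,240),(327,180),(327,300),(181,240),(473,240)):print(ray(im,p,28).round(1))
print(proj(im,[413.4,347,8]))
E
```

```text
[417.9 348.8  28. ]
[421.9 383.9  28. ]
[413.6 310.4  28. ]
[332.8 358.9  28. ]
[503.1 338.8  28. ]
[319.74508806 234.2039795 ]
```

Call:
play_rows --pt "2 0 -25 0 20" --pt "2 0 -30 0 20" --pt "0 0 -22 0 20" --pt "0 0 -10 0 20" --pt "0 0 0 0 20" --pt "0 0 0 0 30" --pt "0 0 0 0 40" --pt "0 0 0 0 55" --pt "0 0 0 0 55" --pt "0 0 5 0 55"

```text
time_s: 6.7
tcp_pos: [417.8, 347.4, 25.1]
tool_rot: [-2.346, -2.089, 0.0]
wrist_force: [0.6, 0.1, -0.1]
opening: 55.3
finger_force: 0.0
```

Call:
play_rows --pt "0 0 20 0 55" --pt "0 0 35 0 55" --pt "0 -15 40 0 55" --pt "-2 -35 20 -0.1 60" --pt "-2 -35 0 -0.1 60" --pt "-2 -37 0 -0.065 60" --pt "0 0 0 0 60" --pt "0 0 0 0 60"

```text
time_s: 7.37
tcp_pos: [411.9, 224.6, 139.7]
tool_rot: [2.605, 1.757, 0.001]
wrist_force: [0.7, 0.2, 0.2]
opening: 60.1
finger_force: 0.0
```

```bash
python3 - <<'E'
from fit import *
s=get_state();print(s["time_s"],s["tcp_pos"],s["tool_rot"])
im=get_image("wrist");t=get_image("top");cv2.imwrite("pics/w3.png",np.hstack([cv2.resize(im["color"],(400,300)),cv2.resize(t["color"][190:300,130:277],(400,300))]))
m=brass(im,406,226,90);print(m.sum(),np.round(fit([(im,m)],406,226,44,30,0,46),3))
m=brass(t,415,348,25,27);print(m.sum(),np.round(fit([(t,m)],415,348,44,30,4,50),3))
E
```

```text
7.3667 [411.90734194 224.55478463 139.74452678] [2.60453233e+00 1.75654703e+00 1.32983667e-03]
3764.0 [4.05867e+02 2.25231e+02 1.22000e+00 6.10000e-02]Traceback (most recent call last):
  File "<stdin>", line 5, in <module>
  File "fit.py", line 23, in brass
    cs,_=cv2.findContours(m,cv2.RETR_EXTERNAL,cv2.CHAIN_APPROX_NONE);c=max(cs,key=cv2.contourArea)
                                                                       ~~~^^^^^^^^^^^^^^^^^^^^^^^^
ValueError: max() iterable argument is empty
```

View pics/w3.png

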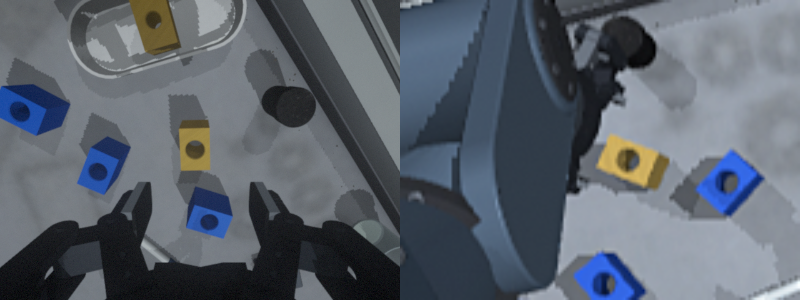

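B stands in the dish. A is free below the open gripper at wrist crop (195,147), so I'll grasp it.

Call:
play_rows --pt "-3 0.5 -20 0.02 60" --pt "-3 0.4 -30 0 60" --pt "0 0 -35 0 60" --pt "0 0 -25 0 60" --pt "0 0 -16 0 60" --pt "0 0 0 0 60" --pt "0 0 0 0 60" --pt "0 0 0 0 20" --pt "0 0 0 0 20" --pt "0 0 0 0 20"

```text
time_s: 8.3
tcp_pos: [406.8, 227.3, 14.2]
tool_rot: [2.583, 1.787, 0.004]
wrist_force: [0.6, 0.6, 0.3]
opening: 29.5
finger_force: 59.2
```

Call:
play_rows --pt "0 0 0 0 20" --pt "0 0 0 0 20" --pt "0 0 0 0 20" --pt "0 0 0 0 20"

```text
time_s: 8.63
tcp_pos: [406.8, 227.3, 14.1]
tool_rot: [2.584, 1.786, 0.005]
wrist_force: [-0.3, 2.8, 7.3]
opening: 29.2
finger_force: 60.2
```

Call:
play_rows --pt "0 0 15 0 20" --pt "0 0 30 0 20" --pt "0 0 38 0.02 20" --pt "6 -20 31 0.04 20" --pt "9 -33 20 0.06 20" --pt "9 -33 20 0.06 20" --pt "9 -33 20 0.06 20" --pt "9 -33 20 0.06 20" --pt "9 -33 20 0.06 20" --pt "9 -33 22 0 20"

```text
time_s: 9.47
tcp_pos: [465.0, 7.2, 249.9]
tool_rot: [-2.22, -2.222, 0.001]
wrist_force: [2.0, 0.4, -1.7]
opening: 28.9
finger_force: 59.5
```

Call:
play_rows --pt "3 -33 0 0 20" --pt "0 -33 0 0 20" --pt "0 -13 0 0 20" --pt "0 0 0 0 20" --pt "0 0 0 0 20"

```text
time_s: 9.88
tcp_pos: [468.2, -70.6, 248.8]
tool_rot: [-2.225, -2.217, -0.0]
wrist_force: [-0.2, 0.9, -1.6]
opening: 29.4
finger_force: 59.6
```

```bash
cat > pin.py <<'E'
from fit import *
im=get_image("wrist");s=get_state();print(s["time_s"],s["tcp_pos"],s["tool_rot"])
r=mark_of("pin_foot","wrist")[:2]
for q in r:print(q["p"],q["position"],ray(im,q["position"],12))
t=trace("pin_foot","wrist")
if t:
    m=t[0]["region"].astype(np.uint8);print(t[0]["p"],m.sum());print("foot",np.round(fit([(im,m.astype(float))],437,10,56,56,0,12),3))
    print("pin proj",proj(im,[437,9,48]),proj(im,[437,9,12]))
E
python3 pin.py; python3 - <<'E'
import sys;sys.path.insert(0,'.')
from h import *
im=get_image("wrist");cv2.imwrite("pics/w4.png",im["color"])
E
```

```text
9.9333 [468.05841061 -69.78267548 248.72655204] [-2.22261544e+00 -2.21845299e+00  5.61326228e-05]
0.57 [289.1, 108.5] [439.43531113   9.79725651  12.        ]
0.83 3831
foot [4.39286e+02 8.19900e+00 1.46900e+00 6.70000e-02]
pin proj [282.88895247 108.50882444] [286.46491622 109.42171053]
```

View pics/w4.png

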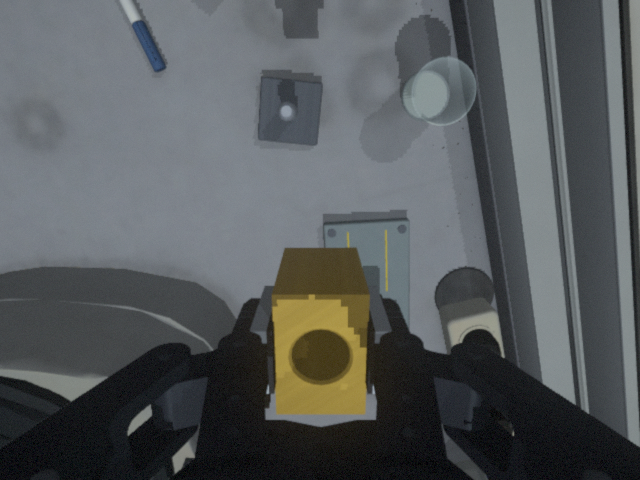

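The pin tip is at (287,112) and the held A's bore is at (321,357). The fixture's yellow lines are at (348,240) and (386,260), and its bed's near edge is at row 220.

```bash
python3 - <<'E'
from fit import *
im=get_image("wrist");c=im["color"];hsv=cv2.cvtColor(c,cv2.COLOR_BGR2HSV);s=get_state();print(s["tcp_pos"])
g=cv2.cvtColor(c,cv2.COLOR_BGR2GRAY)
k=g[95:130,270:305];ys,xs=np.nonzero(k>150);print("tip",len(xs),xs.mean()+270,ys.mean()+95, ray(im,(xs.mean()+270,ys.mean()+95),47))
zt=s["tcp_pos"][2]-14+46
k=hsv[325:390,280:362,2];b=(k<105).astype(np.uint8);n,l,st,ce=cv2.connectedComponentsWithStats(b);i=1+st[1:,4].argmax();print(st[i],ce[i]+[280,325]);
p=ce[i]+[280,325]
for q in((290,356),(353,356),(321,330),(321,384),p,(321,357)):print("bore",ray(im,q,zt).round(1))
m=cv2.inRange(hsv,(18,80,60),(40,255,255));m[:, :335]=0;m[:225]=0;m[300:]=0;m[:,420:]=0
for lo,hi,y2 in((335,365,300),(372,400,300)):
    ys,xs=np.nonzero(m[:y2,lo:hi]);xs+=lo
    w=np.array([ray(im,(x,y),12)[:2] for x,y in zip(xs,ys)])
    if len(w)>8:
        vx,vy,x0,y0=cv2.fitLine(w.astype(np.float32),cv2.DIST_HUBER,0,.01,.01).ravel();print("line",len(w),w.min(0),w.max(0),x0,y0,np.arctan2(vy,vx),np.arctan2(-vy,-vx))
for q in((323,222),(410,218)):print("edge",ray(im,q,12))
E
```

```text
[468.52979333 -69.02509109 248.72459652]
tip 34 285.4117647058824 110.8529411764706 [438.85883201   8.66559788  47.        ]
[  12    5   58   54 2509] [320.31088083 356.39776804]
bore [458.3 -70.6 280.7]
bore [478.6 -70.5 280.7]
bore [468.3 -61.2 280.7]
bore [468.3 -81.1 280.7]
bore [468.1 -70.7 280.7]
bore [468.3 -70.9 280.7]
line 1439 [ 482.87429425 -179.61191582] [ 513.9905381  -106.29579702] 496.94025 -149.726 -1.4728432 1.6687496
line 100 [ 532.53444299 -169.26966741] [ 536.63055065 -104.18485033] 534.4547 -127.77454 -1.5152452 1.6263475
edge [470.6529902  -95.99623389  12.        ]
edge [556.67708351 -91.83306119  12.        ]
```

Call:
play_rows --pt "-7.3 20 0 0 20" --pt "-7.3 20 -15 0 20" --pt "-7.3 20 -25 0 20" --pt "-7.4 19.5 -30 0 20" --pt "0 0 -30 0 20" --pt "0 0 -30 0 20" --pt "0 0 -20 0 20" --pt "0 0 0 0 20" --pt "0 0 0 0 20" --pt "0 0 0 0 20"

```text
time_s: 10.97
tcp_pos: [440.4, 9.5, 99.6]
tool_rot: [2.221, 2.22, 0.001]
wrist_force: [-0.7, -0.1, -1.5]
opening: 29.2
finger_force: 59.6
```

Call:
play_rows --pt "0 0 -15 0 20" --pt "0 0 -10 0 20" --pt "0 0 -6 0 20" --pt "0 0 -6 0 20" --pt "0 0 0 0 20"

```text
time_s: 11.38
tcp_pos: [440.0, 9.2, 62.0]
tool_rot: [2.222, 2.22, 0.001]
wrist_force: [-0.6, -1.0, -1.4]
opening: 29.3
finger_force: 59.6
```

Call:
play_rows --pt "0 0 -3 0 20" --pt "0 0 -3 0 20" --pt "0 0 -3 0 20" --pt "0 0 0 0 20"

```text
time_s: 11.72
tcp_pos: [439.5, 9.3, 52.6]
tool_rot: [-2.222, -2.22, 0.0]
wrist_force: [-0.2, -0.6, -1.9]
opening: 29.0
finger_force: 59.6
```

Call:
play_rows --pt "0 0 -4 0 20" --pt "0 0 -4 0 20" --pt "0 0 -4 0 20" --pt "0 0 -4 0 20" --pt "0 0 -4 0 20" --pt "0 0 0 0 20"

```text
time_s: 12.22
tcp_pos: [439.1, 9.3, 32.0]
tool_rot: [-2.222, -2.219, 0.001]
wrist_force: [-0.5, -0.4, -1.6]
opening: 29.0
finger_force: 59.6
```

Call:
play_rows --pt "0 0 -3 0 20" --pt "0 0 -2 0 20" --pt "0 0 0 0 20" --pt "0 0 0 0 20"

```text
time_s: 12.55
tcp_pos: [439.5, 9.3, 27.8]
tool_rot: [-2.222, -2.22, 0.0]
wrist_force: [-0.3, -0.2, -1.4]
opening: 29.5
finger_force: 59.6
```

Call:
play_rows --pt "0 0 -1 0 20" --pt "0 0 0 0 20" --pt "0 0 0 0 20"

```text
time_s: 12.8
tcp_pos: [439.6, 9.2, 26.9]
tool_rot: [2.222, 2.22, 0.0]
wrist_force: [-0.4, 0.6, -1.6]
opening: 28.8
finger_force: 59.6
```

Call:
play_rows --pt "0 0 -1 0 20" --pt "0 0 0 0 20" --pt "0 0 0 0 20"

```text
time_s: 13.05
tcp_pos: [439.7, 9.2, 26.1]
tool_rot: [2.222, 2.22, 0.0]
wrist_force: [-0.5, -1.0, 4.6]
opening: 29.1
finger_force: 60.1
```

Call:
play_rows --pt "0 0 -1 0 20" --pt "0 0 0 0 20" --pt "0 0 0 0 20" --pt "0 0 0 0 20"

```text
time_s: 13.38
tcp_pos: [439.7, 9.2, 26.1]
tool_rot: [2.222, 2.22, 0.001]
wrist_force: [-2.3, -0.3, 15.4]
opening: 29.3
finger_force: 61.8
```

A slid freely down to the foot: the bore is proven at TCP z 26.1, with contact felt. Now I'll lift it and carry it to the fixture.

Call:
play_rows --pt "0 0 5 0 20" --pt "0 0 12 0 20" --pt "0 0 20 0 20" --pt "0 0 20 0 20" --pt "0 0 14 0 20" --pt "15 -27 0 0.01 20" --pt "15 -27 0 0.01 20" --pt "15 -27 0 0.01 20" --pt "15 -27 0 0.01 20" --pt "16 -26.8 0 0.01 20"

```text
time_s: 14.22
tcp_pos: [515.6, -126.6, 95.7]
tool_rot: [-2.165, -2.275, 0.0]
wrist_force: [-0.6, 0.8, -1.1]
opening: 29.2
finger_force: 59.7
```

Call:
play_rows --pt "0 0 0 0 20" --pt "0 0 0 0 20" --pt "0 0 0 0 20"

```text
time_s: 14.47
tcp_pos: [514.3, -125.0, 95.3]
tool_rot: [-2.165, -2.273, 0.001]
wrist_force: [-1.3, -0.2, -1.1]
opening: 29.1
finger_force: 59.7
```

```bash
python3 - <<'E'
from fit import *
im=get_image("wrist");c=im["color"];hsv=cv2.cvtColor(c,cv2.COLOR_BGR2HSV);s=get_state();print(s["tcp_pos"],s["wrist_force"])
t=get_image("scene")["color"]
cv2.imwrite("pics/w5.png",np.hstack([cv2.resize(c,(400,300)),cv2.resize(t[230:350,310:470],(400,300))]))
zt=s["tcp_pos"][2]-14+46
k=hsv[325:390,280:362,2];b=(k<105).astype(np.uint8);n,l,st,ce=cv2.connectedComponentsWithStats(b);i=1+st[1:,4].argmax();print(st[i],ray(im,ce[i]+[280,325],zt).round(1))
E
```

```text
[ 514.07133191 -124.40367406   95.32805059] [-0.33951751 -0.58310499 -1.05360297]
[  11    5   59   54 2552] [ 514.1 -126.8  127.3]
```

View pics/w5.png

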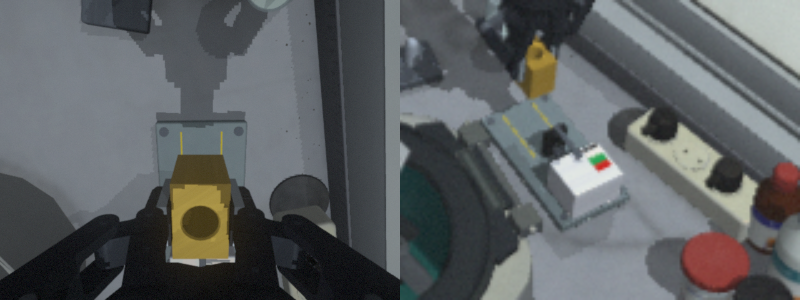

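The wrist view shows A over the lane, with the yellow lines at (181,143) and (222,143) in the crop and the block centred between them. The scene view shows the pad just ahead of it. One quick check of the line geometry:

```bash
python3 - <<'E'
from fit import *
im=get_image("wrist");c=im["color"];hsv=cv2.cvtColor(c,cv2.COLOR_BGR2HSV);print(get_state()["tcp_pos"])
m=cv2.inRange(hsv,(18,70,60),(40,255,255))
for lo,hi in((278,305),(342,370)):
    ys,xs=np.nonzero(m[200:245,lo:hi]);xs+=lo;ys+=200
    w=np.array([ray(im,(x,y),12)[:2] for x,y in zip(xs,ys)])
    vx,vy,x0,y0=cv2.fitLine(w.astype(np.float32),cv2.DIST_HUBER,0,.01,.01).ravel();print("line",len(w),x0,y0,w.min(0),w.max(0),np.arctan2(vy,vx))
for q in((251,194),(392,194)):print("edge",ray(im,q,12))
E
```

```text
[ 514.35582747 -124.1912183    95.54792229]
line 98 495.37668 -117.29832 [ 494.29046422 -125.81275061] [ 496.64031685 -106.08457515] -1.5135283
line 103 533.2221 -113.72634 [ 531.96658925 -123.8957304 ] [ 534.47763439 -104.15990547] -1.517628
edge [471.97799665 -96.52454617  12.        ]
edge [553.62149378 -92.4117055   12.        ]
```

Call:
play_rows --pt "0.6 0 -20 0 20" --pt "0 0 -25 0 20" --pt "0 0 -15 0 20" --pt "0 0 -7 0 20" --pt "0 0 0 0 20" --pt "0 0 0 0 20"

```text
time_s: 15.12
tcp_pos: [516.0, -125.0, 28.9]
tool_rot: [-2.165, -2.276, 0.0]
wrist_force: [0.7, -0.0, -0.9]
opening: 28.9
finger_force: 59.6
```

Call:
play_rows --pt "0.3 -5 0 0 20" --pt "0.3 -5 0 0 20" --pt "0.2 -4 0 0 20" --pt "0.1 -2 0 0 20" --pt "0 0 0 0 20" --pt "0 0 0 0 20"

```text
time_s: 15.62
tcp_pos: [517.2, -142.0, 29.1]
tool_rot: [2.167, 2.274, 0.0]
wrist_force: [-0.1, -0.1, -1.7]
opening: 29.3
finger_force: 59.6
```

Call:
play_rows --pt "0.1 -2 0 0 20" --pt "0.1 -2 0 0 20" --pt "0.1 -2 0 0 20" --pt "0.1 -2 0 0 20" --pt "0.1 -2 0 0 20" --pt "0 0 0 0 20" --pt "0 0 0 0 20"

```text
time_s: 16.2
tcp_pos: [517.5, -151.4, 28.8]
tool_rot: [-2.166, -2.275, -0.0]
wrist_force: [1.1, 2.2, -1.5]
opening: 29.2
finger_force: 59.7
```

Call:
play_rows --pt "0.1 -2 0 0 20" --pt "0.1 -2 0 0 20" --pt "0.1 -1.5 0 0 20" --pt "0.1 -1.5 0 0 20" --pt "0 0 0 0 20" --pt "0 0 0 0 20" --pt "0 0 0 0 20"

```text
time_s: 16.78
tcp_pos: [517.8, -157.7, 28.8]
tool_rot: [-2.166, -2.274, -0.001]
wrist_force: [2.2, 5.2, 0.1]
opening: 28.6
finger_force: 59.8
```

Call:
play_rows --pt "0.1 -1.5 0 0 20" --pt "0.1 -1.5 0 0 20" --pt "0.1 -1.5 0 0 20" --pt "0 -0.5 0 0 20" --pt "0 0 0 0 20" --pt "0 0 0 0 20" --pt "0 0 0 0 20" --pt "0 0 0 0 20" --pt "0 0 0 0 20" --pt "0 0 0 0 20"

```text
time_s: 17.62
tcp_pos: [518.0, -161.8, 28.8]
tool_rot: [-2.165, -2.273, -0.002]
wrist_force: [2.1, 9.2, 0.4]
opening: 29.2
finger_force: 59.9
```

```bash
python3 - <<'E'
from fit import *
s=get_state();print(s["tcp_pos"],s["wrist_force"],s["time_s"])
w=get_image("wrist")["color"];t=get_image("scene")["color"]
a=get_image("top");
for q in mark_of("bushing_a","scene")[:5]:print(q)
cv2.imwrite("pics/w6.png",np.vstack([np.hstack([cv2.resize(w,(400,300)),cv2.resize(t[230:320,330:450],(400,300),interpolation=2)]),np.hstack([cv2.resize(a["color"][150:300,130:330],(400,300)),cv2.resize(t[160:280,200:360],(400,300))])]))
E
```

```text
[ 517.98829642 -161.82463648   28.7894415 ] [2.10791596 9.15319283 0.41270073] 17.6167
{'position': [280.7, 229.5], 'p': 0.86}
{'position': [243.0, 222.1], 'p': 0.8}
{'position': [367.9, 284.5], 'p': 0.68}
{'position': [218.6, 206.7], 'p': 0.51}
```

View pics/w6.png

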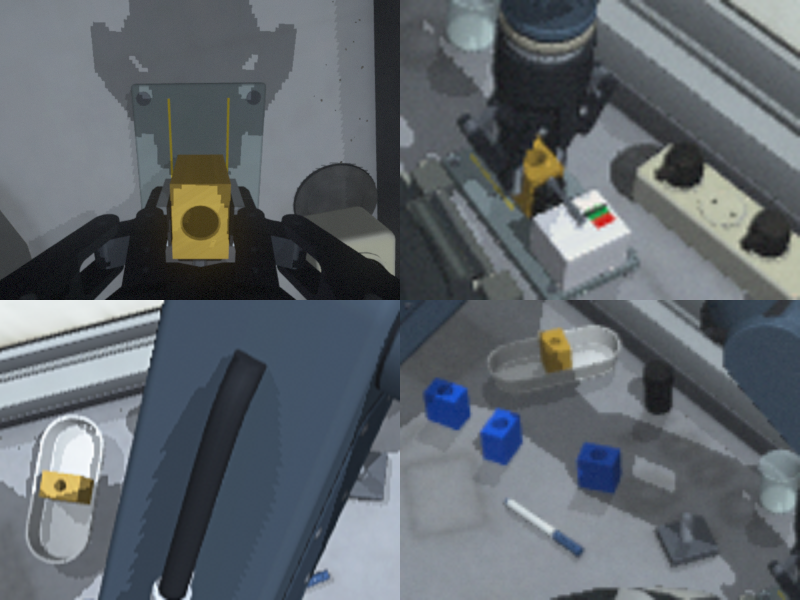

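The pictures show the pointer in the green, A square between the lines against the pad, B standing in the dish and the bystanders undisturbed. I'll hold for a little over 3 s.

Call:
play_rows --pt "0 0 0 0 20" --pt "0 0 0 0 20" --pt "0 0 0 0 20" --pt "0 0 0 0 20" --pt "0 0 0 0 20" --pt "0 0 0 0 20" --pt "0 0 0 0 20" --pt "0 0 0 0 20" --pt "0 0 0 0 20" --pt "0 0 0 0 20"

```text
time_s: 18.65
tcp_pos: [518.0, -161.8, 28.8]
tool_rot: [-2.165, -2.273, -0.002]
wrist_force: [3.5, 8.5, -0.2]
opening: 29.7
finger_force: 59.9
```

Call:
play_rows --pt "0 0 0 0 20" --pt "0 0 0 0 20" --pt "0 0 0 0 20" --pt "0 0 0 0 20" --pt "0 0 0 0 20" --pt "0 0 0 0 20" --pt "0 0 0 0 20" --pt "0 0 0 0 20" --pt "0 0 0 0 20" --pt "0 0 0 0 20"

```text
time_s: 19.48
tcp_pos: [518.0, -161.9, 28.8]
tool_rot: [-2.165, -2.273, -0.002]
wrist_force: [3.3, 8.3, 0.6]
opening: 29.2
finger_force: 59.9
```

Call:
play_rows --pt "0 0 0 0 20" --pt "0 0 0 0 20" --pt "0 0 0 0 20" --pt "0 0 0 0 20" --pt "0 0 0 0 20" --pt "0 0 0 0 20" --pt "0 0 0 0 20" --pt "0 0 0 0 20" --pt "0 0 0 0 20" --pt "0 0 0 0 20"

```text
time_s: 20.32
tcp_pos: [518.0, -161.9, 28.8]
tool_rot: [-2.165, -2.273, -0.002]
wrist_force: [2.4, 8.2, 1.2]
opening: 29.6
finger_force: 59.9
```

Call:
play_rows --pt "0 0 0 0 20" --pt "0 0 0 0 20" --pt "0 0 0 0 20" --pt "0 0 0 0 20" --pt "0 0 0 0 20" --pt "0 0 0 0 20" --pt "0 0 0 0 20" --pt "0 0 0 0 20"

```text
time_s: 20.98
tcp_pos: [518.0, -161.9, 28.8]
tool_rot: [-2.165, -2.273, -0.002]
wrist_force: [2.5, 9.1, 0.4]
opening: 29.5
finger_force: 59.9
```

```bash
python3 -c "
from plant import *
s=get_state();print(s['time_s'],s['wrist_force'],s['tcp_pos']);print(sign_off())"
```

```text
20.9833 [2.51328228 9.07492671 0.43684401] [ 518.00861166 -161.85027028   28.79296396]
the job is handed in; nothing more can be done
None
```

I handed the job in at 21 s: the right bushing was proven on the pin and is still gripped and pressed into the pad at 8–9 N with the pointer in the green, the wrong one stands in the dish, and the last pictures showed no bystander disturbed; sign-off returned no verdict.

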